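# Lay brush and scraper in the soaking tray and open the brush-cleaner jug

## Task

Get the brush cleaning started: lay the paint brush flat in the long compartment of the soaking tray and the scraper flat in the short one, each with its handle in the narrow end and let go. Then open the cleaner jug by its safety cap: press the cap down, twist it counter-clockwise and lift it off, and finish while still holding the cap level, well clear above the open neck (about a hand's width). Leave the other things on the bench where they are.

Things in the scene. Friction and masses are not known exactly. Their poses are not given: they have to be found in the camera images.
- jug: White oblong jug, 114 x 84 mm in plan, fixed upright in a dark steel cradle (134 x 104 mm). Origin: on the bench under the jug's axis, z up; neck and cap stand on this axis. Shoulder ends at 158 mm height, then a 34 mm neck up to 200 mm, hidden by the cap; a sprung plug in its mouth stands up to 212 mm when the cap is off. Carrying handle at +x, to 85 mm from the axis, below 135 mm.
- cap_seat (a point): Where the locked cap's centre sits, on the jug's axis, 196 mm above the bench; axes as the jug's. To open: press the cap at least 5 mm (7 N; it bottoms at 8 mm, 9 N), keep it down, turn it counter-clockwise seen from above by 60 degrees (free from 0.85 rad, stop at about 1.25 rad), lift straight up. Unpressed it turns only 0.1 rad and cannot be pulled off; a spring pushes it up with 4 N.
- cap_center (a point): Centre of the grey round ribbed push-and-turn cap (56 mm outer diameter, 32 mm high, 40 g), half-way up, 16 mm above its underside; z up, x towards the small pointer ridge on its flat top. Locked, its x lies along the jug's x. Grasp it across its round side from above: there is free room round it and below it down to the jug's shoulder.
- tray: Fixed steel soaking tray, 230 (x) x 187 (y) mm, rim 22 mm above the bench, floor 4 mm thick. Two compartments side by side, lengths along the tray's x, each 86 mm wide and 18 mm deep. At the -x end of each, two rim-high blocks narrow it to a slot 42 mm wide and 41 mm long for the handle's end; the wide rest is for the head. Origin: underside centre.
- long_bay (a point): Middle of the floor of the long compartment (220 mm long inside, slot included), on the tray's -y side, 4 mm above the bench. x points from the narrow handle end to the wide head end.
- short_bay (a point): Middle of the floor of the short compartment (180 mm long inside, slot included; a solid block fills the rest), on the tray's +y side, 4 mm above the bench. x points from the narrow handle end to the wide head end.
- brush_center (a point): Paint brush lying flat, 195 mm long, 90 g: middle of its length, 7 mm above its underside. x points to the bristles, z up. Wooden handle (20 mm wide, 14 mm thick) from x = -97 to +20 mm, then steel ferrule (48 mm wide, 14 mm thick) and dark bristles (46 mm wide) to +97 mm. Grasp across the handle at this point.
- brush_tip (a point): Bristle end of the brush, 97 mm ahead of its centre.
- scraper_center (a point): Scraper (filling knife) lying flat, 160 mm long, 110 g: middle of its length, 8 mm above its underside. x points to the blade, z up. Dark wooden handle (22 mm wide, 16 mm thick) from x = -80 to +15 mm, then a steel shank and blade (64 mm wide, 3 mm thick, at the underside) to +80 mm. Grasp across the handle here or a few mm behind.
- scraper_tip (a point): Blade end of the scraper, 80 mm ahead of its centre.
- tape: Bystander: roll of masking tape lying flat, 90 mm diameter, 24 mm high. Origin: underside centre.
- tin: Bystander: tin can, 74 mm diameter, 90 mm high. Origin: underside centre.
- carton: Bystander: small cardboard carton, 70 x 110 x 45 mm. Origin: underside centre.
- sandblock: Bystander: cork sanding block, 45 x 90 x 30 mm. Origin: underside centre.
- screwjar: Bystander: clear jar with a steel lid, 64 mm diameter, 75 mm high. Origin: underside centre.
- spray: Bystander: metal bottle with a black cap, 64 mm diameter, 160 mm high. Origin: underside centre.
- hammer: Bystander: hammer lying on the bench, its handle to its -x.
Things that resemble listed ones, but are neither listed nor needed, are in the scene too. What is shaped like the part that bears cap_center but yellow is not meant.

How it is judged:
By the outcome, as a careful person would: the job done as asked, in the order asked, and still so for the second after the job is handed in, while the arm keeps its last pose, push and grip.
It also fails if it takes over 72 s, if anything falls off the work surface, if the arm or the gripper's body presses on something with over 40 N, if the wrist force passes 120 N, or if a joint passes its speed limit or range.

## Robot

A 6-joint arm with a two-finger parallel gripper is mounted at the origin on the work surface. World frame = base frame: x ahead of the robot, y to its left, z up, the work surface at z = 0. Lengths are in m, angles in rad, forces in N, time in s.
With the tool pointing down it reaches from about 0.275 to 0.825 m from the base axis. Payload 4.9 kg.
Tool frame: the origin (TCP) lies at the very end of the fingers, on their centre line; the grasp point (between the pads) lies 19 mm behind it (robot.grip_depth is the distance from the TCP to the grasp point, in m); z points along the fingers, y is the direction in which the jaws open and shut (so a half turn about z gives the same grasp; the last joint's range is limited). The gripper opens to 85 mm and grips with 20 to 120 N. Pads are 22 mm wide; open, the fingers measure 114 mm over their backs; the gripper's body (76 mm by 85 mm) begins 54 mm behind the grasp point. The pads swing forward as they close: fully open they stand 13 mm farther back than shut.
Start: joints at [-1.329, 0.326, -0.193, 1.052, 0, 1.437], TCP at [0.202, -0.512, 0.231] pointing down, gripper open.
Joint ranges: [-2.65, 2.65], [-0.97, 1.79], [-1.3, 1.35], [-1.93, 2.1], [-1.47, 1.37], [-3.14, 3.14]. Speed limits (rad/s): [2.57, 2.57, 3.14, 3.14, 3.14, 3.14].

## Interface

Orientations are given as a unit quaternion [w, x, y, z].
In Python, from bench import robot, camera, camera_model gives the robot as it stands. Calls block until the motion is done:
- robot.move_to(position, orientation): joint-space move of the TCP to a pose.
- robot.movel(position, frame=None, max_speed=0.15, contact_N=None): straight line of the TCP; frame=None keeps the orientation; max_speed is the mean speed in m/s. With contact_N (N) it stops when the force on the tool has changed by that much, and returns True; else False.
- robot.move_j(angles): joint-space move.
- robot.set_gripper(opening, strength=None): finger opening in m; strength is the grip in N (None keeps the last); returns when the fingers have stopped.
- robot.hold(seconds).
- robot.ik(position, orientation): joint angles nearest the present ones, or None.
- robot.observe(): the state.
- camera(name): name is "side" or "top"; returns the picture (480x640x3 uint8, red, green, blue); there is no depth.
- camera_model(name): a dict with "mtx" (3x3 intrinsics, pixels), "k1" (the pictures are not rectified: a ray, as slopes to the right and down, at radius r is drawn at 1 + k1 r^2 times it, then the intrinsics apply), "T" (4x4, takes a point from camera to world coordinates). Camera axes: x right, y up, looking along -z (the intrinsics and any distortion apply to the point x, -y, -z); pixel columns grow to the right and rows downward; lengths in m; the calibration is good to about 2 mm. A picture is of the moment at which its call begins. camera_model takes no time and is no camera call.
A pose or a line that the arm cannot do raises robot.IKError and nothing moves.
- robot.finish_job(): hands the job in, once; it reports no verdict.
The state is a dict: "time": time; "joint_pos": joint angles; "qvel": joint speeds; "joint_efforts": joint torques, N m; "ee_pos": TCP position; "eef_rot": TCP orientation; "force": force on the tool from outside, world axes, zero at the start; "torque": the same for the moment, N m; "width": finger opening in m.
Only numpy, scipy, OpenCV 4.12 (cv2) and the standard library are available. Lean on these libraries where they do the work, as an engineer would, in place of code of your own. Each camera call takes 0.05 s, during which the arm holds its last target.

## Working session

There is one attempt and no reset: what is moved stays moved. The work goes in short steps, each a Python script; the robot and the scene stay as the last script left them, time stands still between calls to the robot, and variables do not carry over. Pictures are saved under pics/ and viewed, and the job is handed in when it is done.

```bash
ls; mkdir -p pics
python3 - <<'E'
from bench import robot,camera,camera_model
import cv2
for n in("top","side"):
    cv2.imwrite(f"pics/{n}0.png",camera(n)[:,:,::-1]); m=camera_model(n); print(n,m)
o=robot.observe();print(o['time'],o['ee_pos'],o['eef_rot'],o['width'],robot.grip_depth)
E
```

```text
pics
top {'mtx': array([[542.80381852,   0.        , 321.8166805 ],
       [  0.        , 542.80381852, 236.25956192],
       [  0.        ,   0.        ,   1.        ]]), 'k1': -0.044655657598940954, 'T': array([[ 0.00440477,  0.9943621 , -0.10594626,  0.36483938],
       [-0.99981327,  0.00238575, -0.01917622, -0.08179616],
       [-0.01881534,  0.10601095,  0.99418694,  1.54961978],
       [ 0.        ,  0.        ,  0.        ,  1.        ]])}
side {'mtx': array([[605.82675334,   0.        , 316.74278901],
       [  0.        , 605.82675334, 230.83138145],
       [  0.        ,   0.        ,   1.        ]]), 'k1': -0.15629976134616802, 'T': array([[ 7.92737549e-01,  3.61680718e-01, -4.90667134e-01,
        -2.28975321e-01],
       [-6.09562373e-01,  4.69118100e-01, -6.39032019e-01,
        -9.87787196e-01],
       [-9.44726020e-04,  8.05676899e-01,  5.92354490e-01,
         9.73819964e-01],
       [ 0.00000000e+00,  0.00000000e+00,  0.00000000e+00,
         1.00000000e+00]])}
0.1 [ 0.20174376 -0.51111368  0.23059228] [-7.61911053e-04  9.82395196e-01  1.86812998e-01 -4.31686871e-05] 0.08520272800445061 0.0187
```

View pics/top0.png

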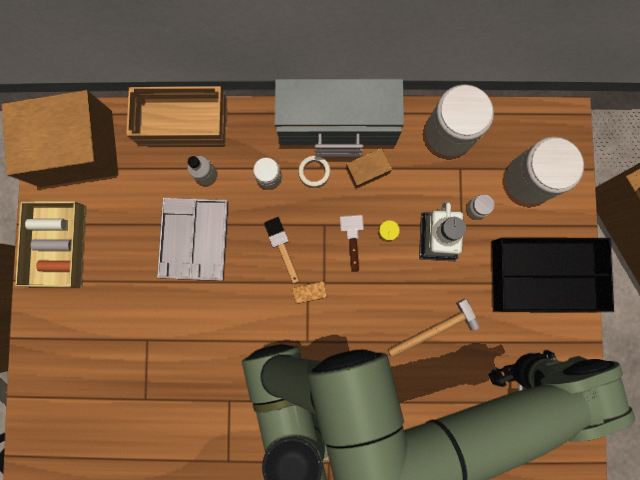

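View pics/side0.png

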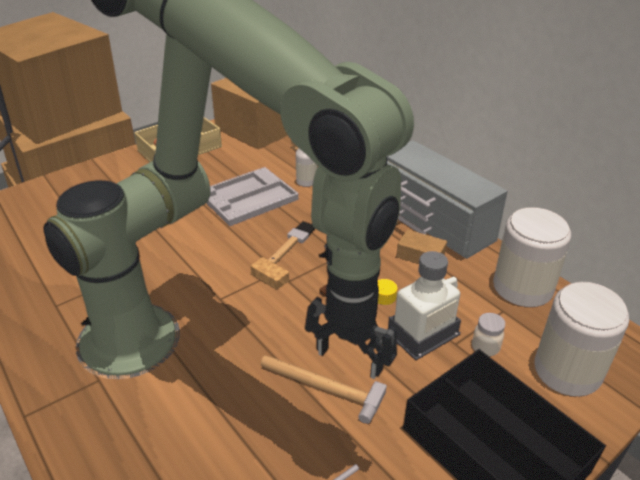

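The top view (u right = −y, v down = −x) shows:
- brush at about (281,250)
- scraper at (352,243)
- tray at (193,239)
- jug at (443,232)

There are two cap-like parts: the grey one on the jug neck at (453,229) and a loose yellow one at (389,230). The grey one fits the description, and the yellow one is excluded. I'll confirm this in crops.

Run:
```python
import cv2,numpy as np
t=cv2.imread("pics/top0.png")
a=cv2.resize(t[190:290,150:350],None,fx=4,fy=4,interpolation=cv2.INTER_CUBIC)
cv2.imwrite("pics/c1.png",a)
b=cv2.resize(t[190:290,330:480],None,fx=5,fy=5,interpolation=cv2.INTER_CUBIC)
cv2.imwrite("pics/c2.png",b)
s=cv2.imread("pics/side0.png")
cv2.imwrite("pics/c3.png",cv2.resize(s[240:360,370:510],None,fx=5,fy=5,interpolation=cv2.INTER_CUBIC))
```

```text
(no output)
```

View pics/c1.png

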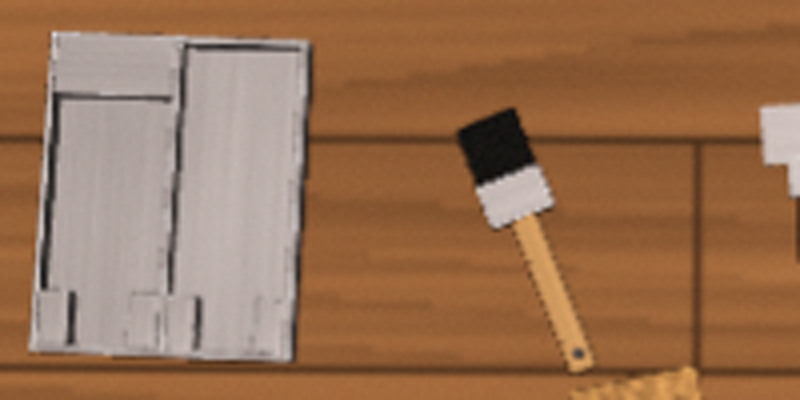

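View pics/c2.png

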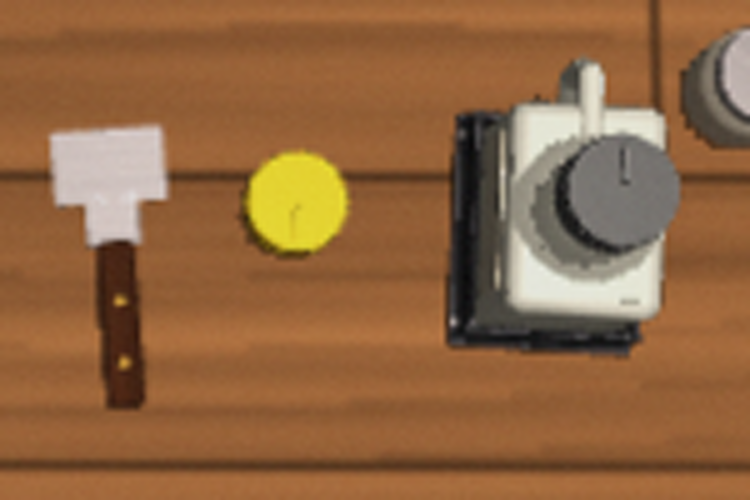

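View pics/c3.png

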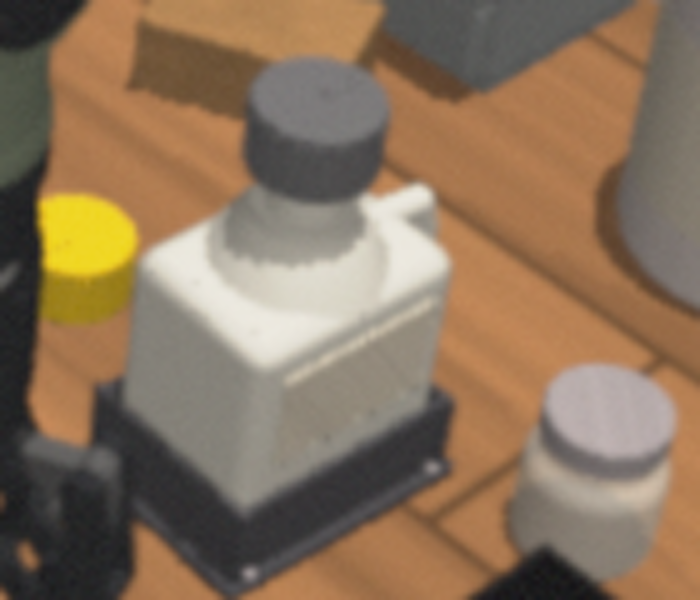

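The crops show:
- **Tray:** the solid block sits at the upper left, so the left bay is the short one (+y) and the right bay the long one. The slots are at the bottom (−x).
- **Brush:** bristles point up.
- **Cap:** the grey ribbed cap sits on the jug neck with its pointer up, towards the jug handle. The yellow one lies loose on the bench, so it isn't the target.

Next I'll measure positions.

```bash
cat > h.py <<'E'
import numpy as np,cv2
from bench import robot,camera,camera_model
def ray(name,uv):
    m=camera_model(name);K=m['mtx'];k=m['k1'];T=m['T']
    uv=np.atleast_2d(np.array(uv,float))
    p=cv2.undistortPoints(uv[:,None],K,np.array([k,0,0,0,0.]))[:,0]
    d=np.c_[p[:,0],-p[:,1],-np.ones(len(p))]@T[:3,:3].T
    return T[:3,3],d
def onplane(name,uv,z):
    c,d=ray(name,uv); return (c+d*((z-c[2])/d[:,2])[:,None])[:,:2]
def proj(name,P):
    m=camera_model(name);T=np.linalg.inv(m['T']);P=np.atleast_2d(P)@T[:3,:3].T+T[:3,3]
    P=P*[1,-1,-1]
    return cv2.projectPoints(P,np.zeros(3),np.zeros(3),m['mtx'],np.array([m['k1'],0,0,0,0.]))[0][:,0]
def tri(uvt,uvs):
    c1,d1=ray('top',uvt);c2,d2=ray('side',uvs);d1=d1[0];d2=d2[0]
    s=np.linalg.lstsq(np.c_[d1,-d2],c2-c1,rcond=None)[0]
    a=c1+s[0]*d1;b=c2+s[1]*d2
    return (a+b)/2,np.linalg.norm(a-b)
def Q(yaw):  # tool down, tool y (jaw axis) at angle yaw in world from +x ... 
    from scipy.spatial.transform import Rotation as R
    y=np.array([np.cos(yaw),np.sin(yaw),0]);z=np.array([0,0,-1.]);x=np.cross(y,z)
    q=R.from_matrix(np.c_[x,y,z]).as_quat();return [q[3],*q[:3]]
def mask_rect(img,roi,lo,hi,f=4):
    x0,y0,x1,y1=roi
    c=cv2.resize(img[y0:y1,x0:x1],None,fx=f,fy=f,interpolation=cv2.INTER_CUBIC)
    m=cv2.inRange(cv2.cvtColor(c,cv2.COLOR_RGB2HSV),lo,hi)
    cs=cv2.findContours(m,cv2.RETR_EXTERNAL,cv2.CHAIN_APPROX_NONE)[0]
    k=max(cs,key=cv2.contourArea)[:,0].astype(float)
    return (k+0.5)/f-0.5+[x0,y0]
E
python3 - <<'E'
from h import *
np.set_printoptions(precision=4,suppress=True)
def c1(p): return (np.array(p)+.5)/4-.5+[150,190]
def c2(p): return (np.array(p)+.5)/5-.5+[330,190]
print('tray corners rim',onplane('top',[c1(p) for p in [(53,31),(311,42),(292,361),(29,351)]],.022))
img=cv2.imread('pics/top0.png')[:,:,::-1].copy()
for n,roi,lo,hi,z in [('bristle',(255,210,300,250),(0,0,0),(179,255,60),.012),('ferrule',(262,228,295,250),(0,0,120),(179,60,255),.014),
  ('yellow',(370,215,410,250),(20,150,100),(35,255,255),.03)]:
    k=mask_rect(img,roi,lo,hi); w=onplane('top',k,z); r=cv2.minAreaRect(w.astype(np.float32)); print(n,r,'\n',cv2.boxPoints(r))
# clicked
print('brush tip L R',onplane('top',[c1(p) for p in[(458,130),(514,108)]],.012),'end',onplane('top',[c1(p) for p in[(568,372),(593,362)]],.014))
print('neck of handle',onplane('top',[c1(p) for p in[(514,220),(538,212)]],.014))
print('scr blade',onplane('top',[c2(p) for p in[(50,132),(162,126),(167,200),(57,207)]],.003))
print('scr handle',onplane('top',[c2(p) for p in[(95,242),(134,240),(144,407),(108,407)]],.016))
# cap
x0,y0,x1,y1=435,210,470,250
k=mask_rect(img,(436,212,470,245),(0,0,70),(179,40,135))
w=onplane('top',k,.212);print('cap',cv2.minEnclosingCircle(w.astype(np.float32)),cv2.fitEllipse(w.astype(np.float32)))
print('cap click',onplane('top',[c2(p) for p in[(624,192),(567,192),(680,192),(624,135),(624,250)]],.212), 'ridge',onplane('top',[c2(p) for p in [(625,147),(624,184)]],.213))
img=cv2.imread('pics/side0.png')[:,:,::-1].copy()
def c3(p): return (np.array(p)+.5)/5-.5+[370,240]
print('cap side',onplane('side',[c3(p) for p in[(318,102),(247,102),(389,102),(318,58),(318,146)]],.212))
print('cradle corners top', onplane('top',[c2(p) for p in[(448,345),(630,354),(458,113)]],.0))
E
```

```text
tray corners rim [[0.6392 0.4061]
 [0.6311 0.2188]
 [0.4032 0.227 ]
 [0.4092 0.4151]]
bristle ((0.5576215982437134, 0.08609913289546967), (0.04324544593691826, 0.04685540497303009), 23.708984375) 
 [[0.5284 0.0989]
 [0.5472 0.056 ]
 [0.5868 0.0733]
 [0.568  0.1162]]
ferrule ((0.5213106870651245, 0.07156862318515778), (0.03333725407719612, 0.048616133630275726), 22.6052303314209) 
 [[0.4966 0.0876]
 [0.5153 0.0427]
 [0.546  0.0555]
 [0.5274 0.1004]]
yellow ((0.5453600287437439, -0.2411881387233734), (0.057583682239055634, 0.05926978588104248), 44.95875930786133) 
 [[ 0.504  -0.2406]
 [ 0.5459 -0.2825]
 [ 0.5867 -0.2418]
 [ 0.5448 -0.1999]]
brush tip L R [[0.569  0.1133]
 [0.585  0.0733]] end [[0.3966 0.0325]
 [0.4037 0.0149]]
neck of handle [[0.5042 0.0721]
 [0.51   0.055 ]]
scr blade [[ 0.5884 -0.1029]
 [ 0.592  -0.1672]
 [ 0.5491 -0.1699]
 [ 0.545  -0.1069]]
scr handle [[ 0.5235 -0.1283]
 [ 0.5247 -0.1504]
 [ 0.43   -0.1558]
 [ 0.4299 -0.1355]]
cap ((0.5247213840484619, -0.3732603192329407), 0.03944940119981766) ((0.5244166254997253, -0.3747118413448334), (0.0583915077149868, 0.07680163532495499), 31.775394439697266)
cap click [[ 0.5288 -0.3845]
 [ 0.5287 -0.3562]
 [ 0.5288 -0.4123]
 [ 0.5573 -0.3851]
 [ 0.4999 -0.3839]] ridge [[ 0.5511 -0.3853]
 [ 0.5326 -0.3844]]
cap side [[ 0.5267 -0.3866]
 [ 0.5041 -0.369 ]
 [ 0.5494 -0.4043]
 [ 0.5475 -0.3667]
 [ 0.5066 -0.4058]]
cradle corners top [[ 0.4665 -0.3301]
 [ 0.4616 -0.4339]
 [ 0.6003 -0.3378]]
```

```bash
cat >> h.py <<'E'
BR=np.array([.4885,.0573]);BY=.372
SC=np.array([.509,-.1403]);SY=.068
TR=np.array([.5207,.3168]);TY=-.0375
c,s=np.cos(TY),np.sin(TY);RT=np.array([[c,-s],[s,c]])
LB=TR+RT@[0,-.0455];SB=TR+RT@[-.02,.0455]
CAP=np.array([.5280,-.3853]);CY=-.05
E
python3 - <<'E'
from h import *
np.set_printoptions(precision=3,suppress=True)
for n,p,y in[('br',BR,BY),('lb',LB,TY),('sc',SC,SY),('sb',SB,TY),('cap',CAP,CY),('cap',CAP,CY+1.1)]:
  for o in(np.pi/2,-np.pi/2,0,np.pi):
    for z in(.004,.3): print(n,p,round(o,2),z,robot.ik([*p,z],Q(y+o)))
E
```

```text
br [0.488 0.057] 1.57 0.004 [-0.033  0.505 -0.611  0.455  0.    -0.405]
br [0.488 0.057] 1.57 0.3 [-0.033  0.179 -0.211  1.18   0.    -0.405]
br [0.488 0.057] -1.57 0.004 [-0.033  0.505 -0.611  0.455  0.     2.736]
br [0.488 0.057] -1.57 0.3 [-0.033  0.179 -0.211  1.18   0.     2.736]
br [0.488 0.057] 0 0.004 [-0.033  0.505 -0.611  0.455  0.     1.165]
br [0.488 0.057] 0 0.3 [-0.033  0.179 -0.211  1.18   0.     1.165]
br [0.488 0.057] 3.14 0.004 [-0.033  0.505 -0.611  0.455  0.    -1.976]
br [0.488 0.057] 3.14 0.3 [-0.033  0.179 -0.211  1.18   0.    -1.976]
lb [0.519 0.271] 1.57 0.004 [ 0.356  0.629 -0.355  0.587  0.     0.393]
lb [0.519 0.271] 1.57 0.3 [0.356 0.361 0.033 1.243 0.    0.393]
lb [0.519 0.271] -1.57 0.004 [ 0.356  0.629 -0.355  0.587  0.    -2.748]
lb [0.519 0.271] -1.57 0.3 [ 0.356  0.361  0.033  1.243  0.    -2.748]
lb [0.519 0.271] 0 0.004 [ 0.356  0.629 -0.355  0.587  0.     1.964]
lb [0.519 0.271] 0 0.3 [0.356 0.361 0.033 1.243 0.    1.964]
lb [0.519 0.271] 3.14 0.004 [ 0.356  0.629 -0.355  0.587  0.    -1.178]
lb [0.519 0.271] 3.14 0.3 [ 0.356  0.361  0.033  1.243
[... 1623 characters left out ...]
743  0.726 -0.151  0.694  0.    -2.264]
cap [ 0.528 -0.385] 3.14 0.3 [-0.743  0.5    0.247  1.317  0.    -2.264]
cap [ 0.528 -0.385] 1.57 0.004 [-0.743  0.726 -0.151  0.694  0.    -1.793]
cap [ 0.528 -0.385] 1.57 0.3 [-0.743  0.5    0.247  1.317  0.    -1.793]
cap [ 0.528 -0.385] -1.57 0.004 [-0.743  0.726 -0.151  0.694  0.     1.348]
cap [ 0.528 -0.385] -1.57 0.3 [-0.743  0.5    0.247  1.317  0.     1.348]
cap [ 0.528 -0.385] 0 0.004 [-0.743  0.726 -0.151  0.694  0.    -0.222]
cap [ 0.528 -0.385] 0 0.3 [-0.743  0.5    0.247  1.317  0.    -0.222]
cap [ 0.528 -0.385] 3.14 0.004 [-0.743  0.726 -0.151  0.694  0.     2.919]
cap [ 0.528 -0.385] 3.14 0.3 [-0.743  0.5    0.247  1.317  0.     2.919]
```

Run:
```python
from h import *
q=Q(BY+np.pi/2)
o=robot.observe();p=o['ee_pos']
robot.movel([p[0],p[1],.32],max_speed=.25)
robot.move_to([*BR,.12],q)
robot.set_gripper(.05,30)
r=robot.movel([*BR,.004],max_speed=.12,contact_N=6)
print(r,robot.observe()['ee_pos'])
robot.set_gripper(0.0,50)
o=robot.observe();print(o['width'],o['force'],o['time'])
robot.movel([*BR,.1],max_speed=.15)
o=robot.observe();print(o['width'],o['force'],o['ee_pos'],o['time'])
cv2.imwrite("pics/top1.png",cv2.resize(camera('top')[170:310,130:400,::-1],None,fx=2.9,fy=2.9))
cv2.imwrite("pics/side1.png",camera('side')[:,:,::-1])
```

```text
False [0.48904873 0.05730587 0.00453402]
0.01843494846087693 [-0.94095298 -0.03793247  5.12981387] 4.925
0.018074226812388138 [ 0.98571249 -0.41237247 -0.45597758] [0.48783334 0.05730836 0.09934701] 5.7167
```

View pics/side1.png

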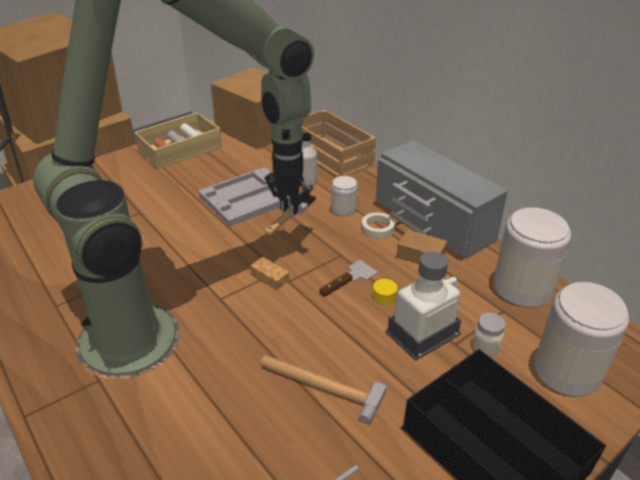

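View pics/top1.png

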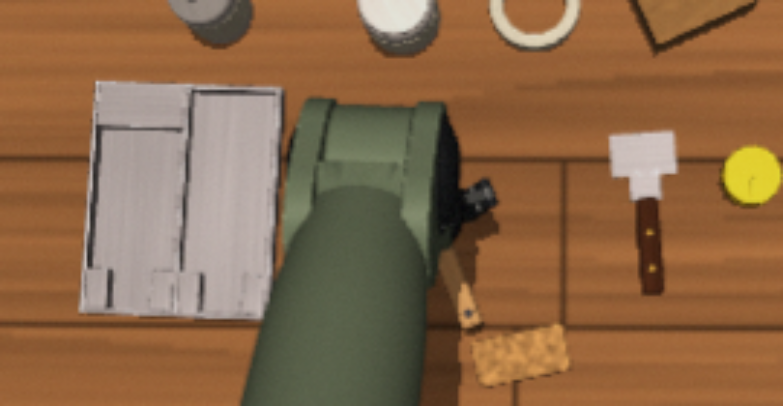

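The side view shows the brush held level in the jaws at about (285,220), width 18 mm. The scraper, tape and sandblock haven't moved. Now I'll place the brush in the long bay.

Run:
```python
from h import *
q=Q(TY+np.pi/2)
robot.move_to([*LB,.08],q)
r=robot.movel([*LB,.009],max_speed=.08,contact_N=5)
o=robot.observe();print(r,o['ee_pos'],o['force'],o['width'])
robot.set_gripper(.042,30)
p=o['ee_pos']
robot.movel([*LB,.11],max_speed=.15)
print(robot.observe()['time'])
q=Q(SY+np.pi/2)
robot.move_to([*SC,.12],q)
cv2.imwrite("pics/top2.png",cv2.resize(camera('top')[190:290,150:350,::-1],None,fx=4,fy=4,interpolation=cv2.INTER_CUBIC))
cv2.imwrite("pics/side2.png",cv2.resize(camera('side')[150:240,180:320,::-1],None,fx=5,fy=5,interpolation=cv2.INTER_CUBIC))
print(robot.observe()['time'])
```

```text
True [0.51794912 0.27076281 0.00888565] [-1.10163963 -0.32044524  4.53462179] 0.01846837235235673
8.7333
10.3583
```

View pics/top2.png

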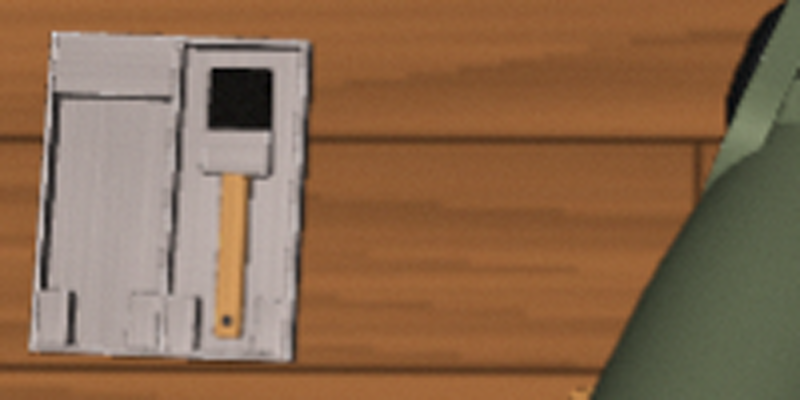

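View pics/side2.png

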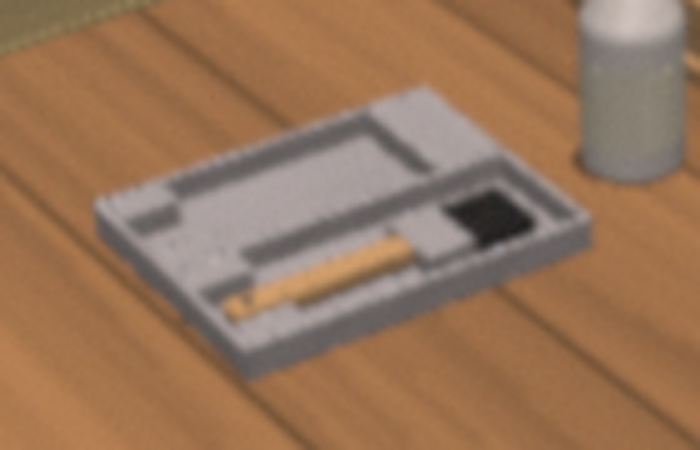

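The brush lies flat in the long bay. Its handle end, at crop (228,335), is inside the slot between the blocks, and it has been released. Next is the scraper.

Run:
```python
from h import *
q=Q(SY+np.pi/2)
g=SC-.004*np.array([np.cos(SY),np.sin(SY)])
robot.set_gripper(.05,30)
robot.move_to([*g,.1],q)
r=robot.movel([*g,.004],max_speed=.12,contact_N=6)
robot.set_gripper(0.0,50)
o=robot.observe();print(r,o['ee_pos'],o['width'],o['force'],o['time'])
robot.movel([*g,.12],max_speed=.15)
o=robot.observe();print(o['width'],o['force'],o['ee_pos'])
d=SB+RT@[-.004,0]
robot.move_to([*d,.09],Q(TY+np.pi/2))
r=robot.movel([*d,.009],max_speed=.08,contact_N=5)
o=robot.observe();print(r,o['ee_pos'],o['force'],o['width'])
robot.set_gripper(.042,30)
robot.movel([*d,.15],max_speed=.15)
p=[*CAP,.30]
robot.move_to([.50,-.05,.32],Q(CY+np.pi/2))
robot.set_gripper(.085,30)
print(robot.observe()['time'])
cv2.imwrite("pics/top3.png",cv2.resize(camera('top')[190:290,150:350,::-1],None,fx=4,fy=4,interpolation=cv2.INTER_CUBIC))
s=camera('side');cv2.imwrite("pics/side3f.png",s[:,:,::-1])
cv2.imwrite("pics/side3.png",cv2.resize(s[150:240,180:320,::-1],None,fx=5,fy=5,interpolation=cv2.INTER_CUBIC))
```

```text
False [ 0.50579482 -0.14109181  0.00504685] 0.020674486011601753 [-1.45356797 -0.03186406  5.35994154] 12.175
0.020524931216917848 [-0.31657799  0.61207788 -0.81064752] [ 0.50429851 -0.14022975  0.11916307]
True [0.4975436  0.36267726 0.00906438] [-0.38497513  0.77681912  4.74622094] 0.020397115547539906
19.4917
```

View pics/top3.png

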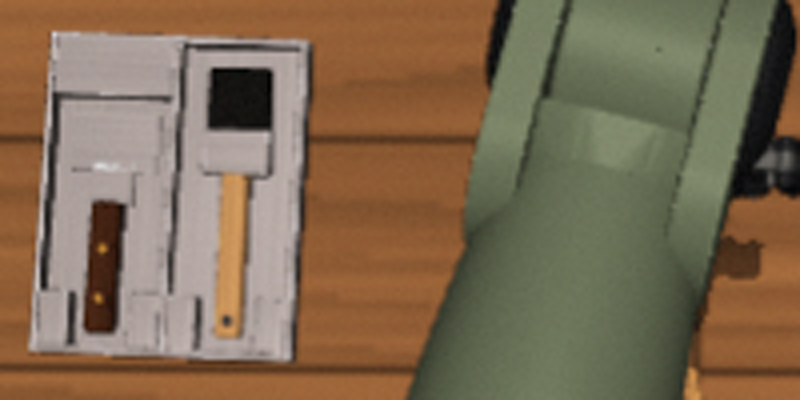

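View pics/side3.png

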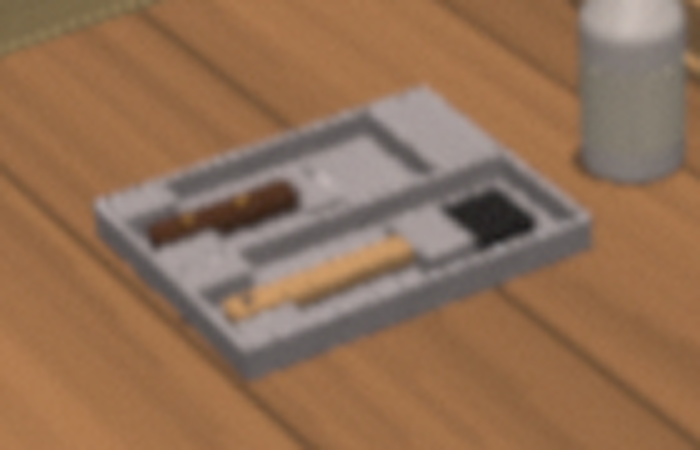

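View pics/side3f.png

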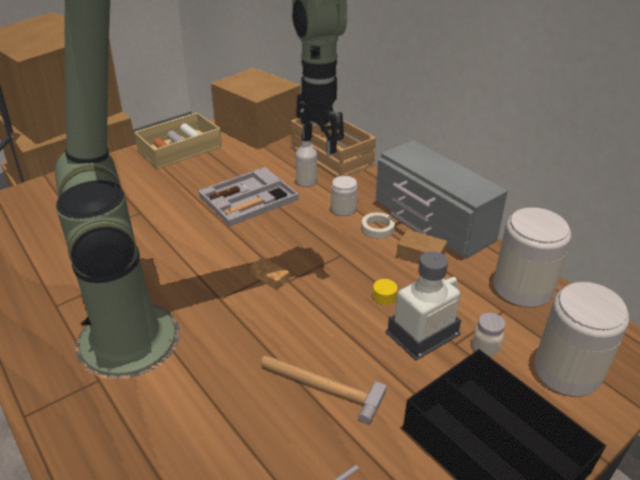

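Both tools are in their bays with their handles in the slots. The scraper blade is steel on steel, so I'll check how it lies with enhanced contrast before moving on.

Run:
```python
from h import *
acc=np.mean([camera('top')[195:285,155:235].astype(float) for _ in range(4)],0)
acs=np.mean([camera('side')[160:225,190:305].astype(float) for _ in range(4)],0)
def e(a): 
    g=a.mean(2); g=np.clip((g-110)/(215-110)*255,0,255).astype(np.uint8); return g
cv2.imwrite('pics/t4.png',cv2.resize(e(acc),None,fx=6.5,fy=6.5,interpolation=cv2.INTER_CUBIC))
cv2.imwrite('pics/s4.png',cv2.resize(e(acs),None,fx=6.5,fy=6.5,interpolation=cv2.INTER_CUBIC))
```

```text
(no output)
```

View pics/t4.png

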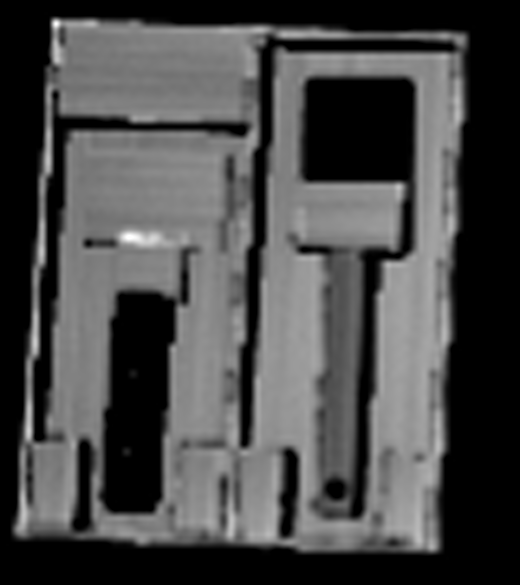

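View pics/s4.png

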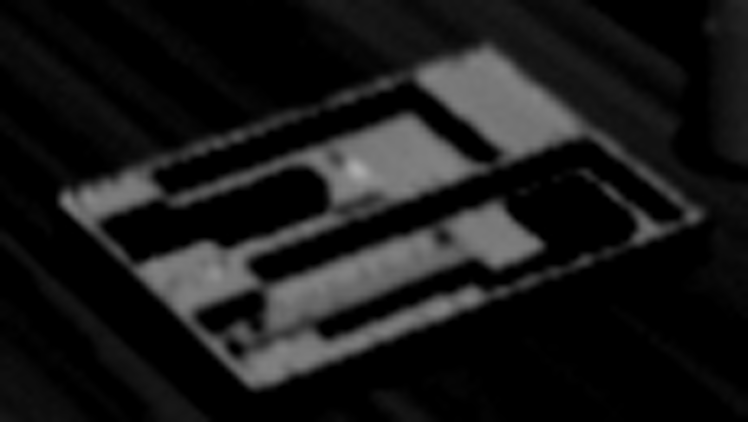

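The blade lies flat: the handle's apparent length is unchanged, and the rear blade edge at (135,242) shows only a thin shadow. The side view shows the jug with the grey cap at (432,262), unobstructed. Now the cap, starting with the grip and then a check of the forces for centring.

Run:
```python
from h import *
np.set_printoptions(precision=4,suppress=True)
q=Q(CY+np.pi/2)
robot.move_to([*CAP,.28],q)
r=robot.movel([*CAP,.175],max_speed=.1,contact_N=6)
o=robot.observe();print(r,o['ee_pos'],o['force'],o['width'])
robot.set_gripper(0.0,25)
robot.hold(.2)
o=robot.observe();print(o['ee_pos'],o['force'],o['torque'],o['width'],o['time'])
cv2.imwrite("pics/side5.png",cv2.resize(camera('side')[210:350,350:520,::-1],None,fx=4,fy=4,interpolation=cv2.INTER_CUBIC))
```

```text
False [ 0.5284 -0.3856  0.1758] [ 0.2752 -0.1286  0.327 ] 0.0851396890479603
[ 0.5282 -0.3858  0.1756] [-0.2826 -1.3057  4.4587] [-0.3445  0.1195 -0.012 ] 0.05512235565331974 23.05
```

View pics/side5.png

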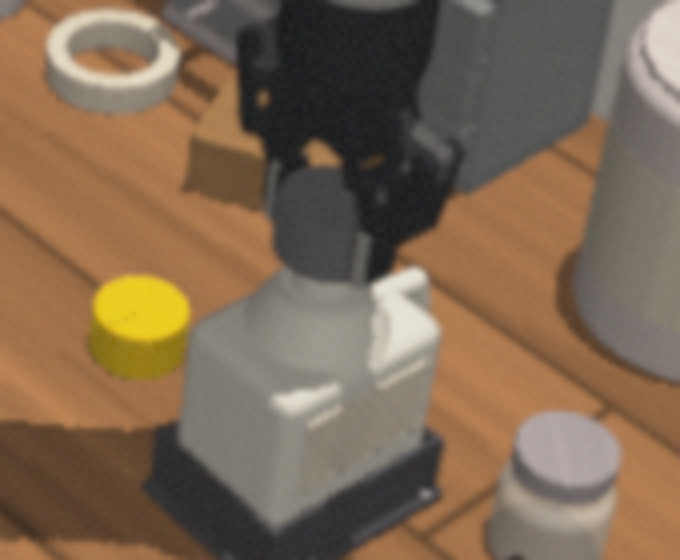

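The view shows the jaws round the grey cap at crop (318,225), with the yellow one at (140,330) untouched. Lateral force is only about 1.3 N, so the grip is well centred. Next: press and twist.

Run:
```python
from h import *
np.set_printoptions(precision=4,suppress=True)
robot.set_gripper(0.0,80)
o=robot.observe();p=o['ee_pos'];print(p,o['force'],o['width'])
r=robot.movel([*CAP,.163],max_speed=.02,contact_N=12)
o=robot.observe();print('press',r,o['ee_pos'],o['force'],o['width'],o['time'])
```

```text
[ 0.5282 -0.3858  0.1754] [ 0.6329 -2.2323  3.887 ] 0.05461684200584504
press True [ 0.5283 -0.3858  0.1686] [-2.536   1.1274  7.6737] 0.05491341130159878 23.775
```

Run:
```python
from h import *
np.set_printoptions(precision=4,suppress=True)
z=.1668
robot.movel([*CAP,z],max_speed=.02,contact_N=25)
o=robot.observe();print('press',o['ee_pos'],o['force'])
for a in(.3,.6,.9,1.1):
    robot.move_to([*CAP,z],Q(CY+np.pi/2+a))
    o=robot.observe();print(a,o['ee_pos'],o['force'],o['torque'],o['width'],o['joint_pos'][5],o['time'])
cv2.imwrite("pics/side6.png",cv2.resize(camera('side')[210:350,350:520,::-1],None,fx=4,fy=4,interpolation=cv2.INTER_CUBIC))
```

```text
press [ 0.5283 -0.3859  0.168 ] [-1.0896 -1.7529  9.6329]
0.3 [ 0.5284 -0.3859  0.1681] [-2.5741 -1.2993  9.6118] [-0.33    0.2017 -0.0069] 0.05472856755081233 -0.9934911205611879 24.4333
0.6 [ 0.5285 -0.3864  0.1681] [-0.211  -2.8912  9.0171] [-0.5538  0.1456  0.0572] 0.054696916661734284 -1.2935091310269526 24.825
0.9 [ 0.5286 -0.3869  0.1682] [-0.3995 -3.8616  8.8609] [-0.8512  0.0154  0.0859] 0.05504432040613471 -1.59351479837687 25.2167
1.1 [ 0.5288 -0.3871  0.1683] [-0.5957 -3.8737  8.2745] [-0.8989 -0.1456  0.0334] 0.0550966647618838 -1.7936146145152487 25.525
```

View pics/side6.png

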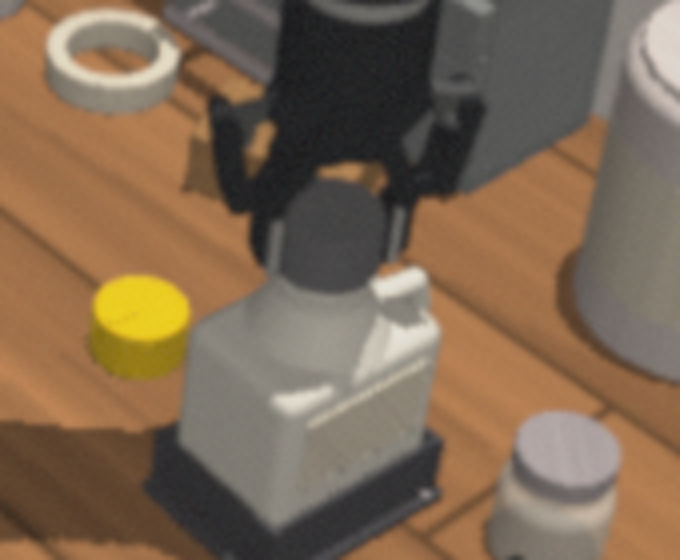

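Run:
```python
from h import *
np.set_printoptions(precision=4,suppress=True)
r=robot.movel([*CAP,.19],max_speed=.04,contact_N=18)
o=robot.observe();print(r,o['ee_pos'],o['force'],o['torque'],o['width'])
if not r:
    r=robot.movel([*CAP,.275],max_speed=.08,contact_N=18)
    robot.hold(.3)
    o=robot.observe();print(r,o['ee_pos'],o['force'],o['width'],o['time'])
cv2.imwrite("pics/side7.png",cv2.resize(camera('side')[170:340,350:520,::-1],None,fx=3.5,fy=3.5,interpolation=cv2.INTER_CUBIC))
cv2.imwrite("pics/top7.png",camera('top')[:,:,::-1])
```

```text
False [ 0.5279 -0.3862  0.1893] [ 0.7629 -5.1885 -0.6273] [-1.0932 -0.0967  0.0668] 0.05443931016982282
False [ 0.5279 -0.3852  0.2747] [ 0.1828  0.7364 -1.275 ] 0.05490594539880168 27.825
```

View pics/side7.png

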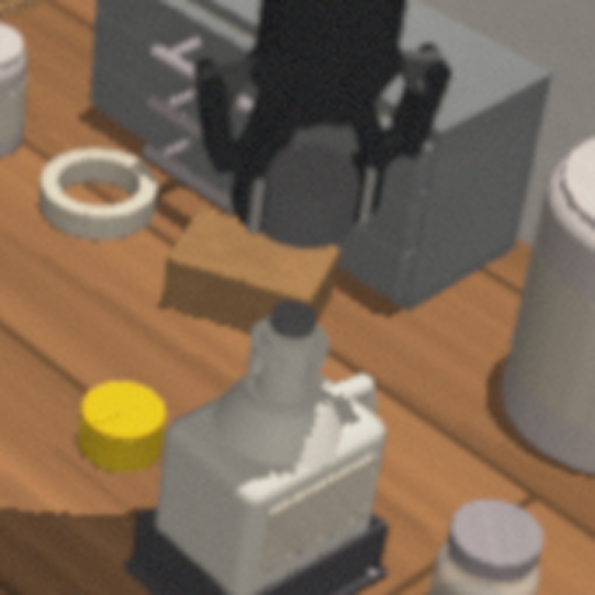

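View pics/top7.png

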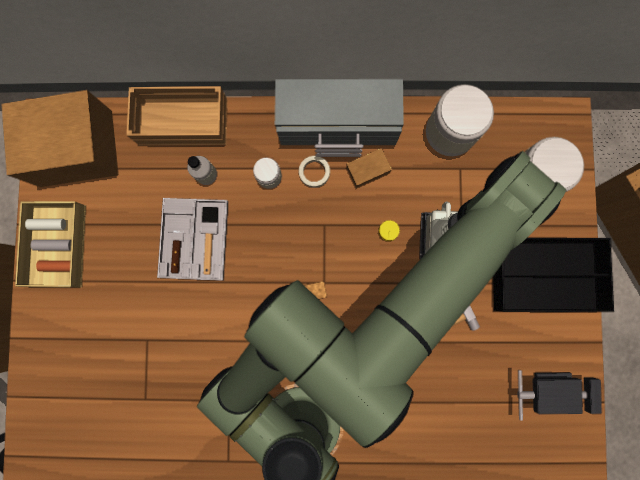

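The cap is off. The open neck with its dark plug is at crop (293,320), and the cap is held above it. The cap may lean slightly, so I'll raise it a little and check that it's level.

Run:
```python
from h import *
robot.movel([*CAP,.288],max_speed=.08)
robot.hold(.3)
s=np.mean([camera('side').astype(float) for _ in range(4)],0)
o=robot.observe();print(o['ee_pos'],o['eef_rot'],o['force'],o['width'],o['time'])
s=np.clip((s-20)*1.8,0,255).astype(np.uint8)
cv2.imwrite("pics/side8.png",cv2.resize(s[185:285,390:480,::-1],None,fx=6,fy=6,interpolation=cv2.INTER_CUBIC))
c=np.array([*CAP,.308])
# expected outlines for a level cap, for reading against the picture
for dz in(.016,-.016):
    t=np.linspace(0,2*np.pi,9)[:-1]
    P=np.c_[c[0]+.028*np.cos(t),c[1]+.028*np.sin(t),np.full(8,c[2]+dz)]
    print(np.round((proj('side',P)-[390,185])*6).astype(int).tolist())
```

```text
[ 0.52797061 -0.38527442  0.28787428] [-4.15808092e-05 -5.01226954e-01  8.65315856e-01  9.23525062e-05] [-0.87368492 -0.28462462 -1.15842082] 0.05471191143113311 28.7417
[[359, 141], [296, 122], [235, 132], [210, 164], [238, 202], [302, 222], [365, 212], [388, 178]]
[[346, 222], [285, 203], [225, 213], [200, 246], [227, 285], [290, 305], [352, 294], [374, 260]]
```

View pics/side8.png

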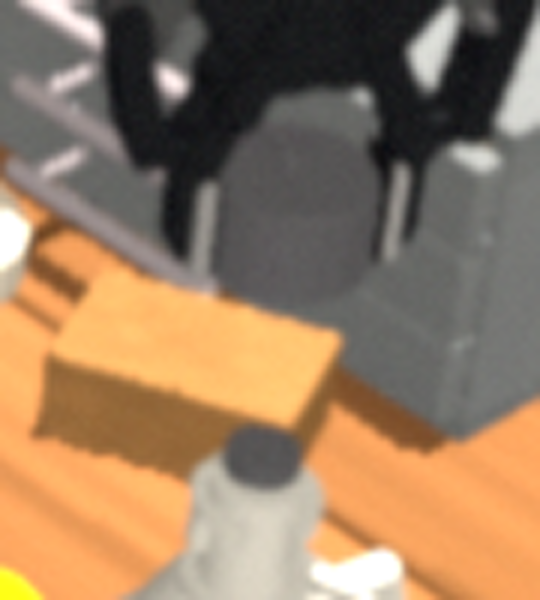

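The outline matches a level cap: the top rim spans rows 128–217 against a predicted 122–222, the lowest point is at 303 against 305, and the side slopes agree. The pointer ridge at about (290,150) has turned with the cap. I'm handing in.

Run:
```python
from h import *
robot.finish_job();print(robot.observe()['time'])
```

```text
the job is handed in; nothing more can be done
the job is handed in; nothing more can be done
```

The job is handed in, at about 29 s of the 72 s allowed, with every step done in the order asked.

- **Brush and scraper:** The brush lies flat in the long bay and the scraper flat in the short one. Both handles are in the narrow slots and both tools are released. Contrast-enhanced top and side views confirmed this.
- **Cap:** I pressed the grey cap to about 9 N, turned it counter-clockwise 1.1 rad and lifted it straight off. It is still held, with its underside an estimated 92 mm above the neck.
- **Last checks:** The side view shows the open neck with its plug. The cap's outline is within about 1 pixel of a level cap's, and the grip width is steady at 54.7 mm.
- **Bystanders:** Those visible had not visibly moved. The arm partly hid the hammer and sanding block in the last top view, but it never worked near the hammer. The brush grasp was near the sanding block, which looked unmoved afterwards.
- **Small disagreement:** The two cameras put the cap about 2 mm apart, which is within calibration. Side force was about 1.3 N when the jaws closed and rose to about 5 N during the lift.

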